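# Set up the drying rail and hang the washed jars

## Task

Set up the drying rail: take the three steel posts from the white stand and lock one at each pair of black marks on the rail, dropping its foot down into the slot until the flange sits on the rail, then twisting it a quarter turn so that the flange lies squarely across the rail. When all three are locked, hang every jar that lies on the bench upside down on a post of its own, pushed right down so that its floor rests on the post's tip. Leave the amber bottle, the white box and the beaker where they are.

Things in the scene. Friction and masses are not known exactly. Their poses are not given: they have to be found in the camera images.
- rail: fixed aluminium T-slot rail on the bench, 340 mm long (its own y, the slot runs along it), 90 mm wide (x), 34 mm high (z). Origin: centre of its underside. Slot mouth in the top 22 mm wide, lips 8 mm thick; below them a cavity 52 mm wide and 16 mm high runs the whole length
- mark0 (a point): point on the slot's centre line, level with the rail's top (z = 34 mm), between the pair of black tick marks 110 mm towards the rail's -y end
- mark1 (a point): point on the slot's centre line, level with the rail's top (z = 34 mm), between the pair of black tick marks at its middle
- mark2 (a point): point on the slot's centre line, level with the rail's top (z = 34 mm), between the pair of black tick marks 110 mm towards the rail's +y end
- stand: fixed white plastic stand, 90 mm (x) by 300 mm (y) by 30 mm high, origin at the centre of its underside; three 46 mm square holes, 95 mm apart along y, in each of which a post waits upright with its flange on the stand's top
- post0: loose steel post, 0.4 kg. Origin: centre of flange underside; z up the shaft, x along the T-foot. Above: flange 70 (x) x 46 (y) x 8 mm, square shaft 18 x 18 mm with sides along x and y, flat tip 113 mm above origin. Below: round neck 15 mm thick, 10.5 mm long, then T-foot 40 (x) x 16 (y) x 10 mm, down to 20.5 mm below origin. Flange's long side is parallel to the foot's
- post0_foot (a point): centre of the post's T-foot, 15.5 mm below its origin. The foot enters the slot only lengthwise, until the flange rests on the rail; in the cavity it turns freely, with no stop (friction alone holds it); after a quarter turn it is caught below the lips with 2.5 mm play
- post0_tip (a point): centre of the flat top of post0, 113 mm above its origin
- post1: loose steel post, 0.4 kg. Origin: centre of flange underside; z up the shaft, x along the T-foot. Above: flange 70 (x) x 46 (y) x 8 mm, square shaft 18 x 18 mm with sides along x and y, flat tip 113 mm above origin. Below: round neck 15 mm thick, 10.5 mm long, then T-foot 40 (x) x 16 (y) x 10 mm, down to 20.5 mm below origin. Flange's long side is parallel to the foot's
- post1_foot (a point): centre of the post's T-foot, 15.5 mm below its origin. The foot enters the slot only lengthwise, until the flange rests on the rail; in the cavity it turns freely, with no stop (friction alone holds it); after a quarter turn it is caught below the lips with 2.5 mm play
- post1_tip (a point): centre of the flat top of post1, 113 mm above its origin
- post2: loose steel post, 0.4 kg. Origin: centre of flange underside; z up the shaft, x along the T-foot. Above: flange 70 (x) x 46 (y) x 8 mm, square shaft 18 x 18 mm with sides along x and y, flat tip 113 mm above origin. Below: round neck 15 mm thick, 10.5 mm long, then T-foot 40 (x) x 16 (y) x 10 mm, down to 20.5 mm below origin. Flange's long side is parallel to the foot's
- post2_foot (a point): centre of the post's T-foot, 15.5 mm below its origin. The foot enters the slot only lengthwise, until the flange rests on the rail; in the cavity it turns freely, with no stop (friction alone holds it); after a quarter turn it is caught below the lips with 2.5 mm play
- post2_tip (a point): centre of the flat top of post2, 113 mm above its origin
- jar0: loose square jar of grey plastic, 0.09 to 0.14 kg, may be absent. Outside 42 x 42 mm, 95 mm long; walls 3 mm, floor 5 mm, inside 36 x 36 mm, 90 mm deep. Origin: its geometric centre, 47.5 mm from either end; x axis points out of the mouth. Starts lying on a side on the bench (origin 21 mm up), mouth roughly away from the robot. On a post its floor rests on the tip
- jar0_in (a point): centre of the inner floor of jar0 (x = -42.5 mm in its frame)
- jar1: loose square jar of grey plastic, 0.09 to 0.14 kg, may be absent. Outside 42 x 42 mm, 95 mm long; walls 3 mm, floor 5 mm, inside 36 x 36 mm, 90 mm deep. Origin: its geometric centre, 47.5 mm from either end; x axis points out of the mouth. Starts lying on a side on the bench (origin 21 mm up), mouth roughly away from the robot. On a post its floor rests on the tip
- jar1_in (a point): centre of the inner floor of jar1 (x = -42.5 mm in its frame)
- jar2: loose square jar of grey plastic, 0.09 to 0.14 kg, may be absent. Outside 42 x 42 mm, 95 mm long; walls 3 mm, floor 5 mm, inside 36 x 36 mm, 90 mm deep. Origin: its geometric centre, 47.5 mm from either end; x axis points out of the mouth. Starts lying on a side on the bench (origin 21 mm up), mouth roughly away from the robot. On a post its floor rests on the tip
- jar2_in (a point): centre of the inner floor of jar2 (x = -42.5 mm in its frame)
- reagent: bystander: amber bottle, 60 mm across, 120 mm tall, origin at its underside; leave alone
- tip_box: bystander: white box, 120 by 80 by 45 mm, origin at its underside; leave alone
- beaker: bystander: glass beaker, 64 mm across, 70 mm tall, origin at its underside; leave alone

How it is judged:
By the outcome, as a careful person would: the job done as asked, in the order asked, and still so for the second after the job is handed in, with the robot touching nothing.
Of jar0, jar1, jar2 only 2 to 3 are there at a start; the rules pass over those that are not, and their reading is None.
At some moment in a run one of jar0, jar1, jar2 may be knocked a few centimetres aside while the robot is not near it.
It also fails if it takes over 208 s, if anything falls off the work surface, if the arm or the gripper's body presses on something with over 40 N, if the wrist force passes 120 N, or if a joint passes its speed limit or range.

## Robot

A 6-joint arm with a two-finger parallel gripper is mounted at the origin on the work surface. World frame = base frame: x ahead of the robot, y to its left, z up, the work surface at z = 0. Lengths are in m, angles in rad, forces in N, time in s.
With the tool pointing down it reaches from about 0.375 to 0.9 m from the base axis. Payload 3.1 kg.
Tool frame: the origin (TCP) lies on the centre line of the jaws, within the pads' length; the fingertips stand 11 mm ahead of it and the grasp point (between the pads) lies 8 mm behind it; z points along the fingers, y is the line along which they close (so a half turn about z gives the same grasp; the last joint's range is limited). The gripper opens to 87 mm and grips with 3 to 60 N. Pads are 19 mm wide; open, the fingers measure 117 mm over their backs; the gripper's body (75 mm by 190 mm) begins 51 mm behind the grasp point.
Start: joints at [1.069, 0.527, 1.433, -0, 1.181, -0.178], TCP at [0.198, 0.593, 0.234] pointing down, gripper open.
Joint ranges: [-3.08, 3.08], [-0.75, 2.2], [0.22, 2.44], [-1.43, 4.57], [0, 2.65], [-2.85, 2.85]. Speed limits (rad/s): [2.79, 2.79, 3.14, 3.14, 3.14, 3.14].

## Interface

Orientations are given as a unit quaternion [w, x, y, z].
In Python, from plant import bot gives the robot as it stands. Calls block until the motion is done:
- bot.goto(position, orientation): joint-space move of the TCP to a pose.
- bot.servo_line(position, rotation=None, speed=0.15, force_limit=None): straight line of the TCP; rotation=None keeps the orientation; speed is the mean speed in m/s. With force_limit (N) it stops when the force on the tool has changed by that much, and returns True; else False.
- bot.set_joints(angles): joint-space move.
- bot.set_gripper(opening, f_grip=None): finger opening in m; f_grip is the grip in N (None keeps the last); returns when the fingers have stopped.
- bot.wait(seconds).
- bot.inverse_kinematics(position, orientation): joint angles nearest the present ones, or None.
- bot.grab_frame(name): name is "side" or "top" or "wrist"; returns a dict with "color" (420x560x3 uint8, blue, green, red), "fx", "fy", "cx", "cy" (pixels), "xyz" and "orientation" of the camera in the world. Camera axes: x right, y down, z forward; pixel columns grow to the right and rows downward; lengths in m; the calibration is good to about 2 mm. A picture is of the moment at which its call begins. There is no depth.
A pose or a line that the arm cannot do raises bot.MotionError and nothing moves.
- bot.sign_off(): hands the job in; it is judged then, once.
Readings, each from a call of its own:
- bot.read_time(): time.
- bot.read_joints(): joint angles.
- bot.read_joint_vel(): joint speeds.
- bot.read_joint_efforts(): joint torques, N m.
- bot.read_tcp_pos(): TCP position.
- bot.read_ee_rot(): TCP orientation.
- bot.read_wrist_force(): force on the tool from outside, world axes, zero at the start.
- bot.read_wrist_torque(): the same for the moment, N m.
- bot.read_width(): finger opening in m.
- bot.read_finger_force(): force on a finger pad.
Only numpy, scipy, OpenCV 4.12 (cv2) and the standard library are available. Lean on these libraries where they do the work, as an engineer would, in place of code of your own. Each camera call takes 0.05 s, during which the arm holds its last target. There are 200 camera calls.

## Working session

There is one attempt and no reset: what is moved stays moved. The work goes in short steps, each a Python script; the robot and the scene stay as the last script left them, time stands still between calls to the robot, and variables do not carry over. Pictures are saved under pics/ and viewed, at most 14 in all, crops included, and the job is handed in when it is done.

```bash
ls; mkdir -p pics
python3 - <<'E'
from plant import bot
import cv2
for n in("top","side"):
    f=bot.grab_frame(n); cv2.imwrite(f"pics/{n}0.png",f["color"]); print(n,{k:v for k,v in f.items() if k!="color"})
print(bot.read_time(),bot.read_ee_rot(),bot.read_tcp_pos())
E
```

```text
pics
plant.py
top {'fx': 387.90597233491616, 'fy': 387.90597233491616, 'cx': 277.5412829565037, 'cy': 209.60159520365352, 'xyz': array([ 0.45081142, -0.02837988,  0.93982202]), 'orientation': array([-0.03591207,  0.71469867, -0.6981834 ,  0.02135583])}
side {'fx': 402.24055989679096, 'fy': 402.24055989679096, 'cx': 275.10369150715616, 'cy': 209.4568738248853, 'xyz': array([ 0.46042391, -0.8286544 ,  0.7649913 ]), 'orientation': array([-0.42878943,  0.90232442, -0.0412154 ,  0.01586071])}
0.1 [-3.21168119e-04  1.60721498e-01  9.86999350e-01 -8.83306848e-04] [0.1979244  0.59218826 0.23268024]
```

View pics/top0.png

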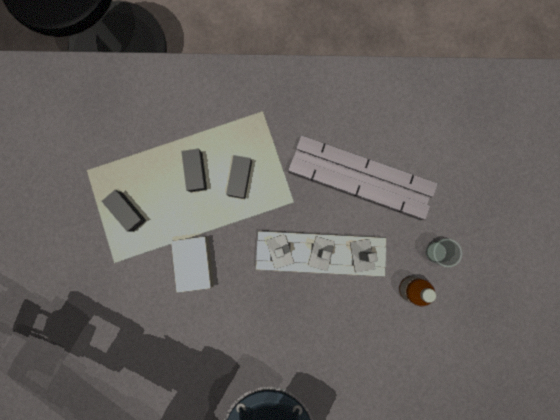

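View pics/side0.png

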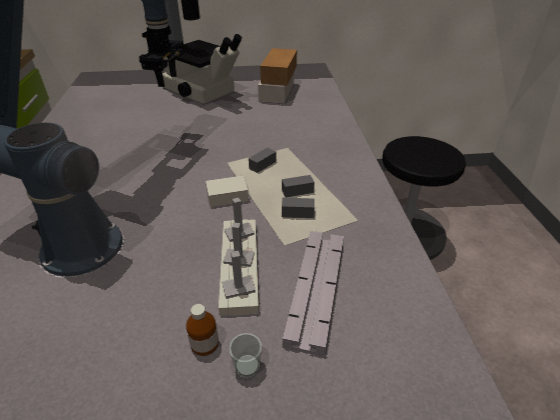

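The top view shows the jars at about (240,177), (194,170) and (124,210), the rail centre at (363,177), and the stand posts near (280,252), (321,254) and (363,256). Next I'll take closer wrist views.

```bash
cat > h.py <<'E'
from plant import bot
import cv2, numpy as np, json
from scipy.spatial.transform import Rotation as R
def rot(q): return R.from_quat(np.roll(q,-1))
def quat(r): return np.roll(r.as_quat(),1)
def ray(c,uv,z):
    """pixel -> world point on plane z"""
    d=rot(c["orientation"]).apply([(uv[0]-c["cx"])/c["fx"],(uv[1]-c["cy"])/c["fy"],1]); p=np.array(c["xyz"])
    return p+d*(z-p[2])/d[2]
def proj(c,p):
    q=rot(c["orientation"]).inv().apply(np.array(p)-c["xyz"]); return np.array([c["cx"]+c["fx"]*q[0]/q[2],c["cy"]+c["fy"]*q[1]/q[2]])
def shot(name,tag):
    f=bot.grab_frame(name); cv2.imwrite(f"pics/{tag}.png",f.pop("color"))
    json.dump({k:(v.tolist() if hasattr(v,"tolist") else v) for k,v in f.items()},open(f"pics/{tag}.json","w")); return f
def cam(tag): return json.load(open(f"pics/{tag}.json"))
def down(yaw):
    """tool pointing down, tool y (closing axis) at world angle yaw"""
    y=np.array([np.cos(yaw),np.sin(yaw),0]); z=np.array([0,0,-1.]); return quat(R.from_matrix(np.c_[np.cross(y,z),y,z]))
E
python3 - <<'E'
from h import *
c=shot("top","t1")
for n,uv,z in [("rail",(363,177),.034),("s",(321,254),.03),("j0",(240,177),.042),("j1",(194,170),.042),("j2",(124,210),.042),("box",(192,264),.045),("bottle",(418,292),.06),("beaker",(438,253),.03)]: print(n,ray(c,uv,z).round(3))
y=np.pi/2
for n,p in [("w_stand",[.36,-.12,.36]),("w_rail",[.52,-.21,.36]),("w_jar",[.45,.19,.40])]:
    try:
        bot.goto(p,down(y)); f=shot("wrist",n); print(n,f["xyz"],rot(f["orientation"]).as_matrix().round(2).tolist(),bot.read_time(),bot.read_joints().round(2))
    except bot.MotionError as e: print(n,e)
E
```

```text
rail [ 0.605 -0.208  0.034]
s [ 0.423 -0.112  0.03 ]
j0 [0.598 0.081 0.042]
j1 [0.612 0.19  0.042]
j2 [0.514 0.35  0.042]
box [0.393 0.185 0.045]
bottle [ 0.345 -0.326  0.06 ]
beaker [ 0.432 -0.382  0.03 ]
w_stand [ 0.29238329 -0.1191035   0.51018989] [[-0.0, 0.97, 0.25], [1.0, 0.0, 0.0], [0.0, 0.25, -0.97]] 2.825 [-0.62  0.02  1.8   0.    1.32 -2.19]
w_rail [ 0.45156238 -0.20864719  0.50977056] [[-0.0, 0.97, 0.25], [1.0, 0.0, 0.0], [0.0, 0.25, -0.97]] 3.6333 [-0.58  0.31  1.43 -0.    1.4  -2.15]
w_jar [0.38253682 0.19004455 0.5502011 ] [[0.0, 0.97, 0.25], [1.0, -0.0, 0.0], [0.0, 0.25, -0.97]] 5.1917 [ 0.17  0.17  1.52 -0.    1.45 -1.4 ]
```

View pics/w_stand.png

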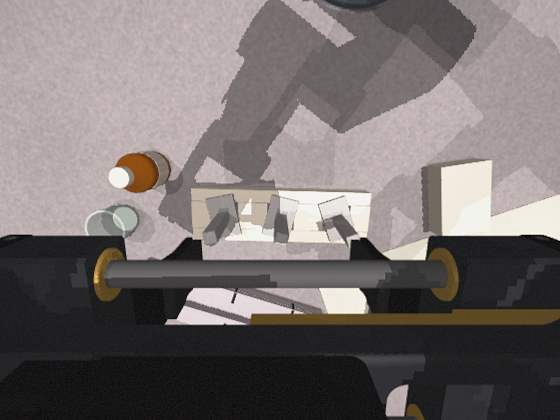

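View pics/w_rail.png

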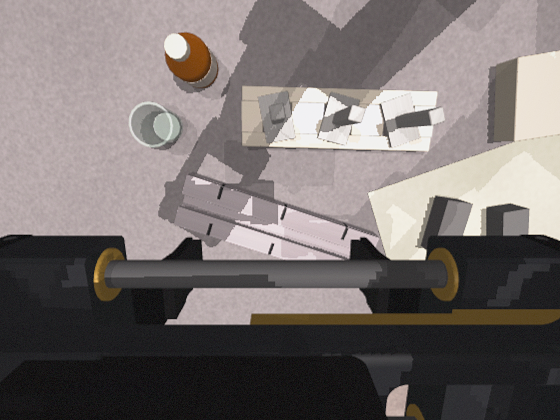

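View pics/w_jar.png

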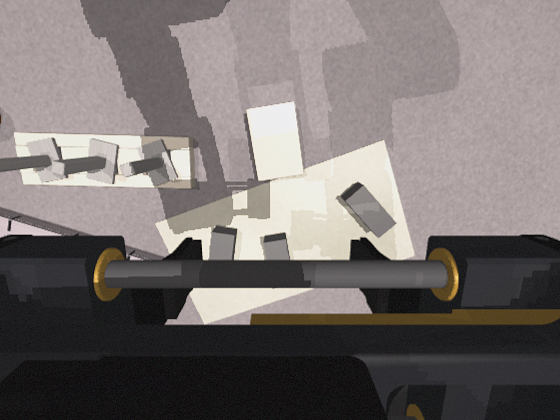

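Run:
```python
from h import *
im=cv2.imread("pics/t1.png")
def crop(im,x,y,w,h,s,o): cv2.imwrite(o,cv2.resize(im[y:y+h,x:x+w],None,fx=s,fy=s,interpolation=cv2.INTER_CUBIC))
crop(im,283,130,160,100,5,"pics/cr_rail.png")
crop(im,98,140,160,100,5,"pics/cr_jars.png")
y=np.pi/2
print(bot.inverse_kinematics([.76,-.25,.2],down(y)))
bot.goto([.76,-.23,.2],down(y)); f=shot("wrist","w_rail2"); print(f,bot.read_tcp_pos())
bot.goto([.53,-.12,.26],down(y)); f=shot("wrist","w_stand2"); print(f,bot.read_tcp_pos(), bot.read_time())
a=cv2.imread("pics/w_rail2.png")[:240]; b=cv2.imread("pics/w_stand2.png")[:240]
cv2.imwrite("pics/wr.png",cv2.resize(a,None,fx=1.42,fy=1.42)[:, :800]); cv2.imwrite("pics/ws.png",cv2.resize(b,None,fx=1.42,fy=1.42)[:,:800])
cv2.imwrite("pics/both.png",np.vstack([cv2.resize(x,None,fx=1.25,fy=1.25,interpolation=cv2.INTER_CUBIC) for x in (a,b)]))
```

```text
[-4.56986155e-01  8.14679318e-01  9.38264700e-01 -4.44089210e-16
  1.38864864e+00 -2.02778248e+00]
{'fx': 294.4303044688701, 'fy': 294.4303044688701, 'cx': 275.7133236561626, 'cy': 211.90520956577313, 'xyz': array([ 0.69246846, -0.2278218 ,  0.35161426]), 'orientation': array([0.08898762, 0.70061213, 0.70229527, 0.08947178])} [ 0.76055205 -0.2283578   0.20152292]
{'fx': 294.4303044688701, 'fy': 294.4303044688701, 'cx': 275.7133236561626, 'cy': 211.90520956577313, 'xyz': array([ 0.46329468, -0.11977126,  0.41068438]), 'orientation': array([0.08982722, 0.7010777 , 0.7017281 , 0.08943599])} [ 0.53168893 -0.12080527  0.26026653] 8.3333
```

View pics/cr_rail.png

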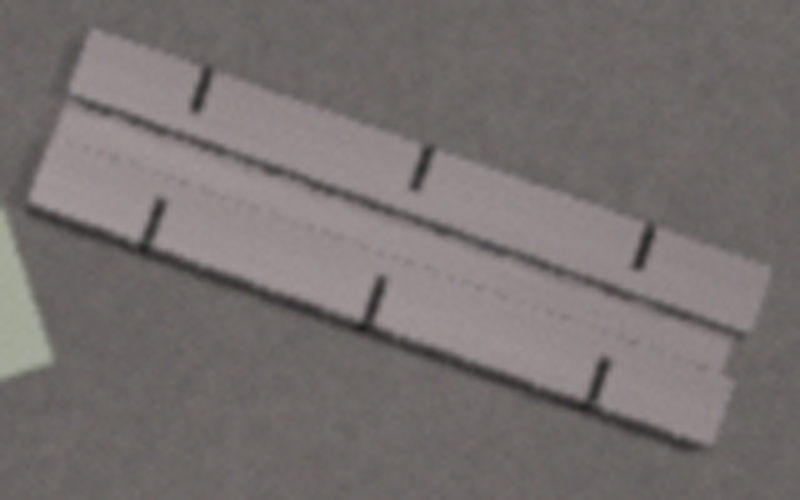

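View pics/both.png

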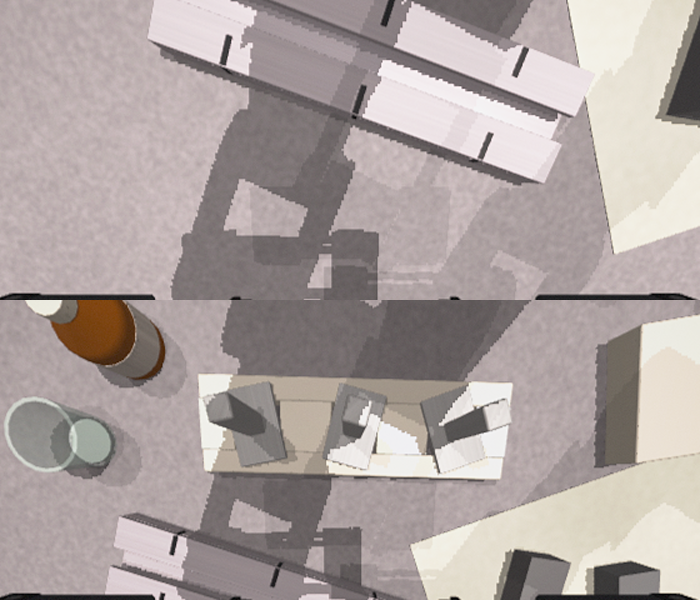

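View pics/cr_jars.png

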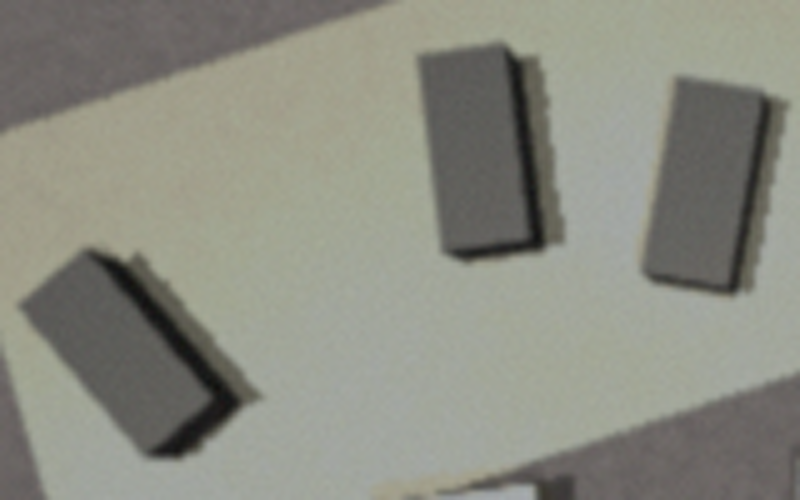

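Run:
```python
from h import *
a=cv2.imread("pics/t1.png")[228:278,254:389]; b=cv2.imread("pics/w_stand2.png")[58:148,155:415]
cv2.imwrite("pics/st.png",np.vstack([cv2.resize(a,(780,289),interpolation=cv2.INTER_CUBIC),cv2.resize(b,(780,270),interpolation=cv2.INTER_CUBIC)]))
def up(x,y,s,ox,oy): return ((x+.5)/s-.5+ox,(y+.5)/s-.5+oy)
c=cam("t1"); w=cam("w_rail2"); ws=cam("w_stand2")
T=[ray(c,up(x,y,5,283,130),.034) for x,y in [(202,89),(422,167),(644,247),(153,224),(374,302),(597,381)]]
for i in range(3): print("mark top",((T[i]+T[i+3])/2).round(4), np.linalg.norm(T[i]-T[i+3]).round(4))
W=[ray(w,up(x,y,1.25,0,0),.034) for x,y in [(520,62),(386,12),(483,147),(360,99),(226,50)]]
print("mark wr",(W[0]+W[2])/2,(W[1]+W[3])/2,W[4],T[2:6:3],T[3:])
S=[ray(ws,up(x,y-300,1.25,0,0),.034) for x,y in [(175,545),(163,597),(276,574)]]
print("ws ticks",S)
C=[ray(c,up(x,y,5,283,130),.034) for x,y in [(92,28),(772,267),(715,445),(30,203)]]; print("corner mean",np.mean(C,0),[np.linalg.norm(C[i]-C[i-1]).round(4) for i in range(4)])
print(np.arctan2(*(T[0]+T[3]-T[2]-T[5])[[1,0]]))
# jars top faces z=.042, order floor->mouth corners
J={"a":[(679,76),(764,92),(733,290),(645,271)],"b":[(417,54),(503,43),(530,240),(443,252)],"c":[(92,248),(20,305),(150,456),(215,402)]}
for k,v in J.items():
    P=[ray(c,up(x,y,5,98,140),.042) for x,y in v]; print(k,np.mean(P,0).round(4),"axis",np.arctan2(*(P[0]+P[1]-P[2]-P[3])[[1,0]]).round(3),[np.linalg.norm(P[i]-P[i-1]).round(3) for i in range(4)])
```

```text
mark top [ 0.6418 -0.1019  0.034 ] 0.0688
mark top [ 0.6067 -0.2059  0.034 ] 0.0682
mark top [ 0.5713 -0.3096  0.034 ] 0.0672
mark wr [ 0.64233521 -0.10256246  0.034     ] [ 0.60721699 -0.20622579  0.034     ] [ 0.60286146 -0.31988303  0.034     ] [array([ 0.60312203, -0.32062846,  0.034     ]), array([ 0.53957767, -0.29864127,  0.034     ])] [array([ 0.60924215, -0.09083802,  0.034     ]), array([ 0.57444262, -0.19484774,  0.034     ]), array([ 0.53957767, -0.29864127,  0.034     ])]
ws ticks [array([ 0.53978388, -0.29703686,  0.034     ]), array([ 0.5971408 , -0.31663319,  0.034     ]), array([ 0.57112979, -0.19312432,  0.034     ])]
corner mean [ 0.60669368 -0.20651193  0.034     ] [np.float64(0.0892), np.float64(0.3374), np.float64(0.0882), np.float64(0.3378)]
1.2438491134858267
a [0.6005 0.084  0.042 ] axis -0.131 [np.float64(0.094), np.float64(0.041), np.float64(0.095), np.float64(0.042)]
b [0.6149 0.194  0.042 ] axis 0.174 [np.float64(0.095), np.float64(0.041), np.float64(0.095), np.float64(0.041)]
c [0.5141 0.3565 0.042 ] axis 0.738 [np.float64(0.094), np.float64(0.043), np.float64(0.095), np.float64(0.039)]
```

View pics/st.png

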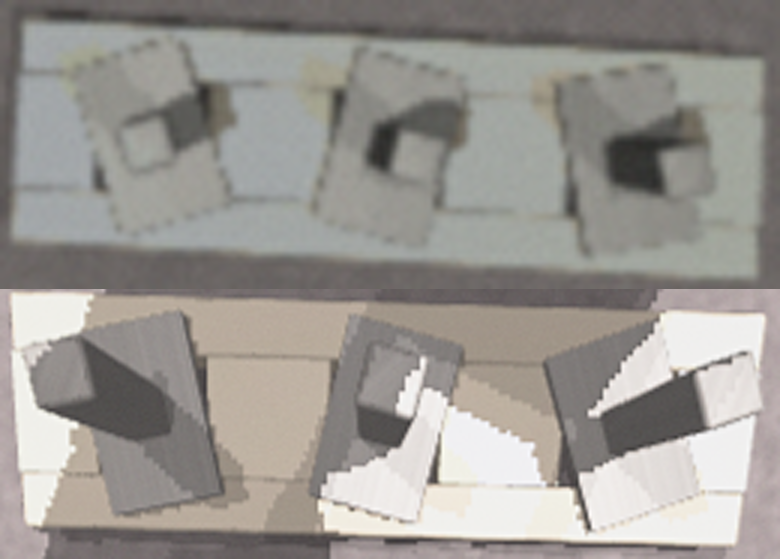

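Run:
```python
from h import *
def up(x,y,s,ox,oy): return ((x+.5)/s-.5+ox,(y+.5)/s-.5+oy)
c=cam("t1"); ws=cam("w_stand2")
T={"A":([(68,70),(172,38),(232,200),(122,238)],(145,142)),"B":([(363,46),(465,75),(430,245),(313,212)],(420,153)),"C":([(557,83),(668,65),(712,232),(585,253)],(689,170))}
W={"A":([(545,357),(660,318),(698,492),(590,530)],(730,389)),"B":([(350,315),(463,350),(415,520),(313,492)],(390,373)),"C":([(74,335),(183,311),(223,493),(114,514)],(58,368))}
for D,cc,s,ox,oy,dy in((T,c,5.778,254,228,0),(W,ws,3,155,58,289)):
  for k,(v,t) in D.items():
    P=[ray(cc,up(x,y-dy,s,ox,oy),.038) for x,y in v]; d=P[0]+P[1]-P[2]-P[3]
    print(k,np.mean(P,0).round(4),"yaw",np.arctan2(d[1],d[0]).round(3),[np.linalg.norm(P[i]-P[i-1]).round(3) for i in range(4)],"tip",ray(cc,up(t[0],t[1]-dy,s,ox,oy),.143).round(4))
# feasibility of post places
ry=1.2438
for m in [(.642,-.1022),(.607,-.206),(.5713,-.310)]:
  for k in (0,np.pi):
    print(m,[None if (q:=bot.inverse_kinematics([*m,.2],down(a+k))) is None else q.round(2)[[0,5]] for a in (ry-np.pi/2,ry,ry+np.pi/2)])
```

```text
A [ 0.4275 -0.0152  0.038 ] yaw 0.358 [np.float64(0.07), np.float64(0.044), np.float64(0.069), np.float64(0.046)] tip [ 0.4282 -0.0156  0.143 ]
B [ 0.4267 -0.1129  0.038 ] yaw -0.233 [np.float64(0.069), np.float64(0.042), np.float64(0.069), np.float64(0.048)] tip [ 0.4267 -0.1127  0.143 ]
C [ 0.4236 -0.2074  0.038 ] yaw 0.218 [np.float64(0.068), np.float64(0.045), np.float64(0.068), np.float64(0.051)] tip [ 0.4231 -0.2071  0.143 ]
A [ 0.4263 -0.0165  0.038 ] yaw -2.824 [np.float64(0.069), np.float64(0.046), np.float64(0.068), np.float64(0.045)] tip [ 0.4267 -0.0162  0.143 ]
B [ 0.4245 -0.1114  0.038 ] yaw 2.893 [np.float64(0.067), np.float64(0.046), np.float64(0.067), np.float64(0.043)] tip [ 0.4226 -0.1124  0.143 ]
C [ 0.4224 -0.2051  0.038 ] yaw -2.968 [np.float64(0.068), np.float64(0.044), np.float64(0.069), np.float64(0.045)] tip [ 0.4214 -0.2059  0.143 ]
(0.642, -0.1022) [array([-0.33, -0.  ]), array([-0.33, -1.57]), None]
(0.642, -0.1022) [None, array([-0.33,  1.57]), array([-0.33, -0.  ])]
(0.607, -0.206) [array([-0.5 , -0.17]), array([-0.5 , -1.75]), None]
(0.607, -0.206) [None, array([-0.5,  1.4]), array([-0.5 , -0.17])]
(0.5713, -0.31) [array([-0.67, -0.34]), array([-0.67, -1.91]), array([-0.67,  2.8 ])]
(0.5713, -0.31) [array([-0.67,  2.8 ]), array([-0.67,  1.23]), array([-0.67, -0.34])]
```

Both cameras agree on the poses to within 1–2 mm, so I'll place the first post.

```bash
cat >> h.py <<'E'
RY=1.2438; MARKS=[(.5713,-.310),(.607,-.206),(.642,-.1022)]
def place_post(p,yaw,m):
    """pick post at p (foot yaw) from the stand, lock it at mark m"""
    bot.set_gripper(.055); g=down(yaw-np.pi/2)
    bot.goto([*p,.22],g); bot.servo_line([*p,.117],speed=.12)
    bot.set_gripper(0,f_grip=45); print("w",bot.read_width())
    bot.servo_line([*p,.255],speed=.15)
    i=down(RY-np.pi/2); bot.goto([*m,.255],i); bot.servo_line([*m,.15],speed=.12)
    hit=bot.servo_line([*m,.116],speed=.03,force_limit=10); z=bot.read_tcp_pos(); print("insert",hit,z,bot.read_wrist_force(),bot.read_width())
    return z[2]
def lock(m,k=0):
    z=bot.read_tcp_pos()[2]; bot.servo_line([*m,z+.0012],speed=.02)
    bot.goto([*m,z+.0012],down(RY-k*np.pi)); print("twist",bot.read_tcp_pos(),bot.read_wrist_torque(),bot.read_width())
    bot.servo_line([*m,z-.001],speed=.02,force_limit=6)
    bot.set_gripper(.05); bot.servo_line([*m,.24],speed=.2); print("t",bot.read_time())
E
python3 - <<'E'
from h import *
z=place_post((.4265,-.016),.345,MARKS[2])
if z<.125: lock(MARKS[2])
E
```

```text
w 0.017365799170334217
insert True [ 0.64187008 -0.1021938   0.12102543] [ 0.18275246 -0.71511574  4.1887023 ] 0.017572210745908316
twist [ 0.64185898 -0.10214175  0.12199438] [ 0.01005414  0.01613775 -0.07092054] 0.017835603323203417
t 20.8083
```

The first post seated at exactly the expected height of 0.121 m. I'll place the other two.

Run:
```python
from h import *
for p,y,m in(((.4255,-.1122),-.237,MARKS[1]),((.4225,-.2065),.2,MARKS[0])):
    z=place_post(p,y,m)
    if not .1185<z<.124: print("STOP"); break
    lock(m)
else:
    bot.goto([.42,.0,.35],down(np.pi/2)); shot("top","t2"); shot("side","s2")
    a=cv2.imread("pics/t2.png")[120:240,80:450]; b=cv2.imread("pics/s2.png")[140:360,200:400]
    cv2.imwrite("pics/m2.png",np.vstack([cv2.resize(a,None,fx=2.1,fy=2.1)[:, :775],np.hstack([cv2.resize(b,None,fx=1.5,fy=1.5),np.zeros((330,777-300-2,3),np.uint8)])[:, :775]]))
```

```text
w 0.017778754960353013
insert True [ 0.60687056 -0.20589929  0.1210254 ] [0.5671511  0.32319002 4.27496333] 0.017783169713152
twist [ 0.60684735 -0.20593871  0.12199491] [-0.01242062  0.03538202 -0.01814076] 0.017658602256828873
t 33.2167
w 0.017443815848355092
insert True [ 0.57120198 -0.30985925  0.1210128 ] [0.01060121 0.09793354 5.00785992] 0.017632158391509202
twist [ 0.57118304 -0.30990116  0.12199683] [-0.05135065  0.05332205  0.00441372] 0.017593732765426827
t 44.9083
```

View pics/m2.png

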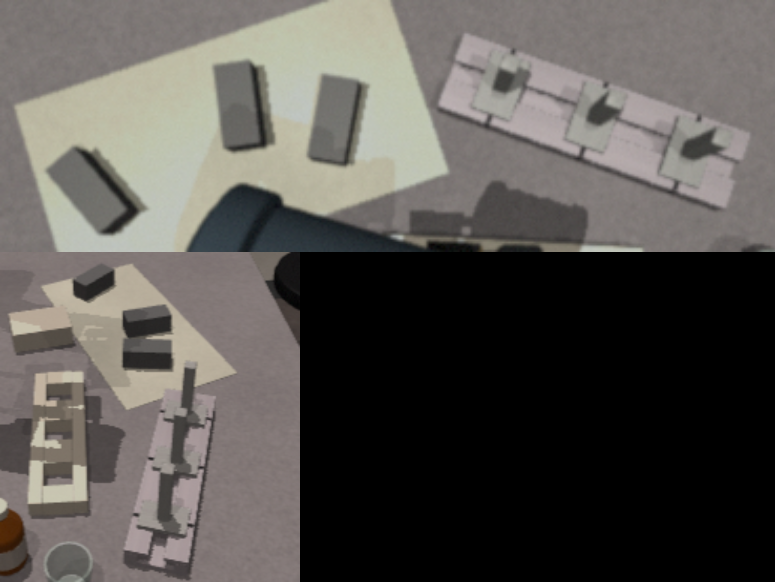

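All three posts stand locked at the marks with their flanges across the rail, and the jars are unmoved: pixels about (240,177), (195,170) and (125,210). Next I'll plan the jar moves, picking with the tool tilted 40° and rolling 180° to invert each jar.

```bash
cat >> h.py <<'E'
AL=np.radians(40); OFF=np.array([-.015,0,.006]); H=RY-np.pi/2; Z=np.array([0,0,1.])
def tcp(J,c,s):
    """TCP pose holding a jar with frame J (columns) centred at c"""
    t=J@[np.sin(AL),0,-np.cos(AL)]; y=s*np.cross(t,J[:,0]); y/=np.linalg.norm(y)
    return c+J@OFF+.008*t, quat(R.from_matrix(np.c_[np.cross(y,t),y,t])), t
def Jpick(yaw):
    m=np.array([np.cos(yaw),np.sin(yaw),0]); return np.c_[m,np.cross(Z,m),Z]
def Jplace(h=H):
    h=np.array([np.cos(h),np.sin(h),0]); return np.c_[-Z,np.cross(h,Z),-h]
JARS=[((.6005,.084),-.131),((.6149,.194),.174),((.5141,.3565),.738)]
def check():
    """shift of each jar in the top picture since the first one"""
    a=cv2.imread("pics/t1.png"); b=bot.grab_frame("top")["color"]
    for u,v in((240,177),(194,170),(124,210)):
        r=cv2.matchTemplate(b[v-50:v+50,u-50:u+50],a[v-26:v+26,u-26:u+26],cv2.TM_CCOEFF_NORMED); _,s,_,l=cv2.minMaxLoc(r); print("jar",np.subtract(l,24),round(s,3),end=" ")
    print(); return b
E
python3 - <<'E'
from h import *
check()
for (p,yaw),m in zip(JARS,MARKS[::-1]):
  for s in (1,-1):
    out=[]
    for J,c in((Jpick(yaw),[*p,.021]),(Jpick(yaw),[*p,.19]),(Jplace(),[*m,.25]),(Jplace(),[*m,.1045])):
        P,q,t=tcp(J,np.array(c),s); k=bot.inverse_kinematics(P,q); out.append(None if k is None else k.round(2).tolist())
    print(s,*out,sep="\n  ")
E
```

```text
jar [0 0] 0.986 jar [0 0] 0.988 jar [0 0] 0.999 
1
  [-0.0, 0.87, 2.1, 3.3, 0.53, -1.61]
  [-0.0, 0.47, 2.05, 4.05, 0.1, -2.37]
  [-0.33, 0.41, 1.99, 3.12, 0.13, 1.59]
  [-0.33, 0.73, 2.07, 3.14, 0.54, 1.57]
-1
  [-0.0, 0.87, 2.1, 3.3, 0.53, 1.53]
  [-0.0, 0.47, 2.05, 4.05, 0.1, 0.77]
  [-0.33, 0.41, 1.99, 3.12, 0.13, -1.55]
  [-0.33, 0.73, 2.07, 3.14, 0.54, -1.57]
1
  [0.11, 0.87, 2.03, 3.05, 0.45, -1.54]
  [0.11, 0.49, 1.97, 2.07, 0.04, -0.54]
  [-0.6, 0.39, 2.02, 2.11, 0.24, 2.41]
  [-0.6, 0.73, 2.11, 2.76, 0.59, 1.71]
-1
  [0.11, 0.87, 2.03, 3.05, 0.45, 1.6]
  [0.11, 0.49, 1.97, 2.07, 0.04, 2.6]
  [-0.6, 0.39, 2.02, 2.11, 0.24, -0.73]
  [-0.6, 0.73, 2.11, 2.76, 0.59, -1.43]
1
  [0.28, 0.87, 2.07, 2.55, 0.53, -1.4]
  [0.28, 0.48, 2.02, 1.57, 0.29, -0.36]
  [-0.85, 0.41, 1.99, 1.71, 0.39, 2.64]
  [-0.85, 0.73, 2.07, 2.4, 0.6, 1.87]
-1
  [0.28, 0.87, 2.07, 2.55, 0.53, 1.74]
  [0.28, 0.48, 2.02, 1.57, 0.29, 2.79]
  [-0.85, 0.41, 1.99, 1.71, 0.39, -0.5]
  [-0.85, 0.73, 2.07, 2.4, 0.6, -1.28]
```

```bash
cat > ik.py <<'E'
from h import *
import h
for al in (10,20,25):
  h.AL=np.radians(al); print("AL",al)
  for (p,yaw),m in zip(JARS,MARKS[::-1]):
   for s in (1,-1):
    print(s)
    for J,c in((Jpick(yaw),[*p,.021]),(Jpick(yaw),[*p,.16]),(Jplace(),[*m,.25]),(Jplace(),[*m,.1045])):
        P,q,t=tcp(J,np.array(c),s); k=bot.inverse_kinematics(P,q); print("  ",None if k is None else k.round(2).tolist())
E
python3 ik.py
```

```text
AL 10
1
   [-0.03, 0.77, 1.78, -0.04, 0.42, 1.7]
   [-0.03, 0.53, 1.71, -0.03, 0.72, 1.68]
   [-0.33, 0.71, 2.22, 3.14, 1.18, 1.57]
   [-0.33, 1.1, 2.19, 3.14, 1.55, 1.57]
-1
   [-0.03, 0.77, 1.78, -0.04, 0.42, -1.44]
   [-0.03, 0.53, 1.71, -0.03, 0.72, -1.46]
   [-0.33, 0.71, 2.22, 3.14, 1.18, -1.57]
   [-0.33, 1.1, 2.19, 3.14, 1.55, -1.57]
1
   [0.13, 0.79, 1.69, 0.02, 0.49, 1.51]
   [0.13, 0.57, 1.62, 0.01, 0.78, 1.52]
   [-0.65, 0.71, 2.27, 2.81, 1.24, 1.63]
   [-0.65, 1.13, 2.23, 2.83, 1.6, 1.5]
-1
   [0.13, 0.79, 1.69, 0.02, 0.49, -1.63]
   [0.13, 0.57, 1.62, 0.01, 0.78, -1.62]
   [-0.65, 0.71, 2.27, 2.81, 1.24, -1.52]
   [-0.65, 1.13, 2.23, 2.83, 1.6, -1.64]
1
   [0.39, 0.78, 1.74, 0.13, 0.47, 1.11]
   [0.39, 0.55, 1.67, 0.09, 0.76, 1.17]
   [-0.93, 0.71, 2.22, 2.5, 1.22, 1.7]
   [-0.93, 1.1, 2.19, 2.54, 1.52, 1.48]
-1
   [0.39, 0.78, 1.74, 0.13, 0.47, -2.03]
   [0.39, 0.55, 1.67, 0.09, 0.76, -1.97]
   [-0.93, 0.71, 2.22, 2.5, 1.22, -1.44]
   [-0.93, 1.1, 2.19, 2.54, 1.52, -1.66]
AL 20
1
   [-0.03, 0.77, 1.9, -0.28, 0.13, 1.95]
   [-0.03, 0.5, 1.84, -0.08, 0.46, 1.74]
   [-0.3
[... 1161 characters left out ...]
-0.33, 0.52, 2.13, 3.14, 0.64, -1.57]
   [-0.33, 0.9, 2.17, 3.14, 1.06, -1.57]
1
   [0.12, 0.79, 1.87, 0.48, 0.05, 1.04]
   [0.12, 0.53, 1.81, 0.06, 0.36, 1.46]
   [-0.63, 0.51, 2.17, 2.71, 0.7, 1.78]
   [-0.63, 0.91, 2.21, 2.84, 1.11, 1.58]
-1
   [0.12, 0.79, 1.87, 0.48, 0.05, -2.1]
   [0.12, 0.53, 1.81, 0.06, 0.36, -1.68]
   [-0.63, 0.51, 2.17, 2.71, 0.7, -1.37]
   [-0.63, 0.91, 2.21, 2.84, 1.11, -1.56]
1
   [0.34, 0.79, 1.92, 1.39, 0.17, -0.18]
   [0.34, 0.51, 1.86, 0.44, 0.4, 0.8]
   [-0.9, 0.52, 2.13, 2.34, 0.75, 1.96]
   [-0.9, 0.9, 2.17, 2.55, 1.08, 1.61]
-1
   None
   [0.34, 0.51, 1.86, 0.44, 0.4, -2.34]
   [-0.9, 0.52, 2.13, 2.34, 0.75, -1.19]
   [-0.9, 0.9, 2.17, 2.55, 1.08, -1.53]
```

```bash
cat >> h.py <<'E'
AL=np.radians(13)
HOME=lambda: bot.goto([.42,.0,.35],down(np.pi/2))
def hang(p,yaw,m,h,s=1):
    Jp,Jq=Jpick(yaw),Jplace(h); at=lambda J,c:tcp(J,np.array(c),s)
    bot.set_gripper(.062)
    P,q,t=at(Jp,[*p,.16]); bot.goto(P,q)
    P,q,t=at(Jp,[*p,.021]); print("touch",bot.servo_line(P,speed=.12,force_limit=15))
    bot.set_gripper(0,f_grip=30); print("w",bot.read_width())
    bot.servo_line(P+[0,0,.25],speed=.2)
    v=np.array([np.cos(h),np.sin(h)]); P,q,t=at(Jq,[*(.50*v*[1,.6]),.36]); bot.goto(P,q)
    P,q,t=at(Jq,[*m,.25]); bot.goto(P,q); print("w",bot.read_width(),bot.read_time())
    P,q,t=at(Jq,[*m,.116]); print("bump",bot.servo_line(P,speed=.1,force_limit=10))
    P1,q,t=at(Jq,[*m,.1015]); print("seat",bot.servo_line(P1,speed=.03,force_limit=8),bot.read_tcp_pos()[2]-P1[2]-.003,bot.read_wrist_force())
def leave():
    bot.set_gripper(.066); p=bot.read_tcp_pos(); t=rot(bot.read_ee_rot()).as_matrix()[:,2]
    bot.servo_line(p-.10*t,speed=.15); p=bot.read_tcp_pos(); bot.servo_line(p+[0,0,.15],speed=.2); HOME(); print("t",bot.read_time())
E
python3 - <<'E'
from h import *
check()
(p,y)=JARS[0]; hang(p,y,MARKS[0],-.5); shot("side","s3")
cv2.imwrite("pics/s3c.png",cv2.resize(cv2.imread("pics/s3.png")[130:400,100:400],None,fx=2,fy=2))
E
```

```text
jar [0 0] 0.986 jar [0 0] 0.988 jar [0 0] 0.999 
touch False
w 0.041808315421162645Traceback (most recent call last):
  File "<stdin>", line 3, in <module>
  File "h.py", line 59, in hang
    v=np.array([np.cos(h),np.sin(h)]); P,q,t=at(Jq,[*(.50*v*[1,.6]),.36]); bot.goto(P,q)
                                                                           ~~~~~~~~^^^^^
host.MotionError: the arm cannot take that pose within its joint ranges
```

Run:
```python
from h import *
print(bot.read_joints().round(2),bot.read_width())
for x,y,z,h in [(.6,0,.3,0),(.6,0,.36,0),(.65,0,.36,0),(.6,-.1,.32,-.2),(*MARKS[0],.25,-.5),(*MARKS[0],.3,-.5),(*MARKS[1],.25,H),(*MARKS[2],.25,H)]:
    P,q,t=tcp(Jplace(h),np.array([x,y,z]),1); k=bot.inverse_kinematics(P,q); print(x,y,z,None if k is None else k.round(2))
```

```text
[-0.03  0.37  1.64 -0.03  0.91  1.68] 0.04153650274685817
0.6 0 0.3 [-0.36  0.51  2.33  2.74  1.06  1.69]
0.6 0 0.36 [-0.36  0.32  2.27  2.66  0.83  1.82]
0.65 0 0.36 [-0.31  0.36  2.15  2.7   0.76  1.83]
0.6 -0.1 0.32 [-0.48  0.45  2.29  2.8   0.96  1.71]
0.5713 -0.31 0.25 [-0.8   0.66  2.23  2.81  1.11  1.65]
0.5713 -0.31 0.3 [-0.8   0.52  2.2   2.77  0.95  1.72]
0.607 -0.206 0.25 [-0.64  0.67  2.25  2.8   1.13  1.65]
0.642 -0.1022 0.25 [-0.33  0.66  2.21  3.14  1.08  1.57]
```

```bash
python3 - <<'E'
s=open("h.py").read()
s=s.replace('''    v=np.array([np.cos(h),np.sin(h)]); P,q,t=at(Jq,[*(.50*v*[1,.6]),.36]); bot.goto(P,q)
''','''    carry(m,h,s)
def carry(m,h,s=1):
    Jq=Jplace(h); at=lambda J,c:tcp(J,np.array(c),s)
    P,q,t=at(Jplace(-.3),[.6,-.05,.36]); bot.goto(P,q)
''')
open("h.py","w").write(s)
E
python3 - <<'E'
from h import *
carry(MARKS[0],-.6); shot("side","s3")
cv2.imwrite("pics/s3c.png",cv2.resize(cv2.imread("pics/s3.png")[130:400,100:400],None,fx=2,fy=2))
E
```

```text
w 0.04152478735743146 57.0333
bump False
seat True 0.00014136138247722568 [-0.68631662  0.26761276  2.03603591]
```

View pics/s3c.png

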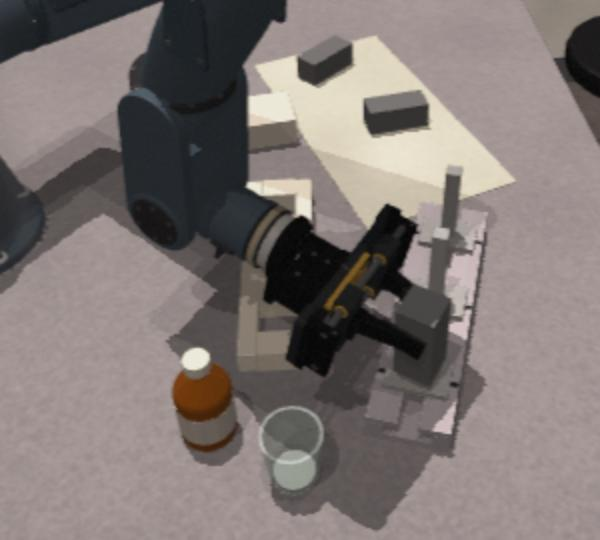

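Jar 1 is seated at the expected height (error 0.1 mm), with the bottle and beaker clear of the arm. I'll release it, check the other jars and continue.

Run:
```python
from h import *
leave(); b=check(); cv2.imwrite("pics/t4.png",b)
```

```text
Traceback (most recent call last):
  File "h.py", line 68, in leave
    bot.servo_line(p-.10*t,speed=.15); p=bot.read_tcp_pos(); bot.servo_line(p+[0,0,.15],speed=.2); HOME(); print("t",bot.read_time())
    ~~~~~~~~~~~~~~^^^^^^^^^^^^^^^^^^^
host.MotionError: the arm cannot follow that straight line within its joint ranges
```

```bash
sed -i 's/    bot.servo_line(p-.10\*t,speed=.15); p=bot.read_tcp_pos(); bot.servo_line(p+\[0,0,.15\],speed=.2)/    bot.servo_line(p+[0,0,.14],speed=.15)/' h.py
python3 - <<'E'
from h import *
print(bot.read_width()); leave(); b=check(); cv2.imwrite("pics/t4.png",b)
E
```

```text
0.06601673282669891
t 63.9583
jar [  3 -24] -0.039 jar [0 0] 0.988 jar [0 0] 0.999
```

Run:
```python
from h import *
(p,y)=JARS[1]; hang(p,y,MARKS[1],-.4); leave(); b=check(); cv2.imwrite("pics/t5.png",b)
shot("side","s5"); a=cv2.imread("pics/s5.png")
cv2.imwrite("pics/m5.png",np.vstack([cv2.resize(b[120:270,80:450],None,fx=1.6,fy=1.6),cv2.resize(a[130:370,150:446],None,fx=1.4,fy=1.4)[:, :414] if 0 else cv2.copyMakeBorder(cv2.resize(a[130:370,150:446],None,fx=1.4,fy=1.4),0,0,0,592-414,cv2.BORDER_CONSTANT)]))
```

```text
touch False
w 0.041669051272106385
w 0.04150831796895476 73.9167
bump False
seat True -0.00014386999478027424 [-1.24613693  0.13258407  3.25796183]
t 80.575
jar [  3 -24] -0.039 jar [-4 12] 0.366 jar [0 0] 0.999
```

View pics/m5.png

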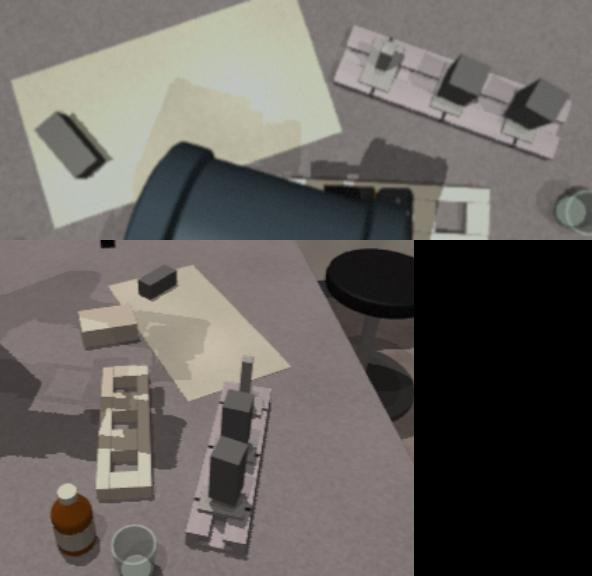

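Two jars hang upright and the third is unmoved (match 0.999), so I'll hang it on the last post.

Run:
```python
from h import *
(p,y)=JARS[2]; hang(p,y,MARKS[2],H); leave(); b=check()
shot("side","s6"); a=cv2.imread("pics/s6.png")
cv2.imwrite("pics/m6.png",np.vstack([cv2.resize(b[120:270,80:450],None,fx=1.6,fy=1.6),cv2.copyMakeBorder(cv2.resize(a[130:370,150:446],None,fx=1.4,fy=1.4),0,0,0,592-414,cv2.BORDER_CONSTANT)]))
```

```text
touch False
w 0.04149107539666591
w 0.041830668777515186 90.0083
bump False
seat True 0.0014519290734264665 [-0.39561256 -0.3651465   2.82832106]
t 96.6083
jar [  3 -24] -0.037 jar [-4 12] 0.374 jar [ -4 -16] 0.099
```

View pics/m6.png

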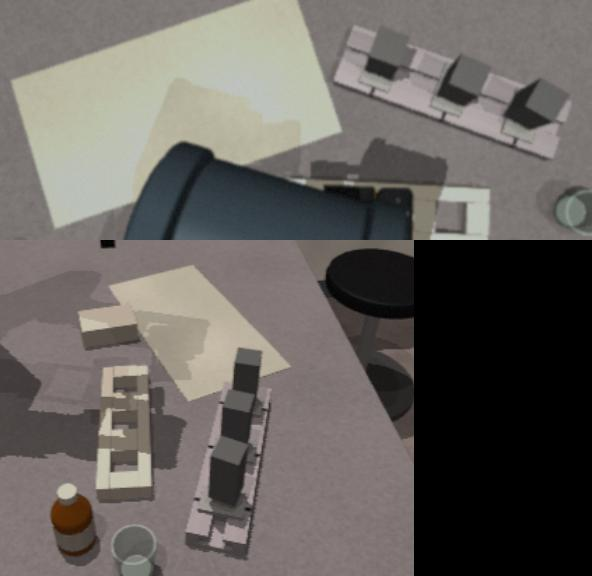

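All three jars hang upright, mouth down, on their own posts. The flanges are still square across the rail and the bystanders are untouched, so I'm handing in.

```bash
python3 -c "
from plant import bot
print(bot.sign_off())"
```

```text
the job is handed in; nothing more can be done
None
```

The job is handed in at about 97 s of the 208 s allowed: all three posts are locked squarely at the marks, each of the three jars hangs upside down on its own post, and the bottle, box and beaker were left where they were.

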